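# Close the insulated food jar with its screw stopper

## Task

Close the green insulated food jar with its stopper: pick the stopper up by its orange bar, set it upright on the jar's mouth, press lightly and turn it backward (anticlockwise seen from above) until it drops into the start of the thread, then turn it forward (clockwise), letting it sink, until it is fully home with its black flange down on the rim, and no farther. The plastic lugs are delicate: feel your way with light force, go no farther than the drop, and never force the stopper against the jar. Let go at the end and leave the other things where they are.

Things in the scene. Friction and masses are not known exactly. Their poses are not given: they have to be found in the camera images.
- food_jar: Green round insulated jar, 100 mm tall, 88 mm outside diameter, upright, held fast to the worktop by a black suction foot (100 mm wide). Origin: centre of its underside, z up. In its mouth is a steel right-hand thread with four starts, 90 degrees apart. Where round the jar they lie differs each time, does not follow from this pose, and must be found by feel.
- jar_mouth (a point): Centre of the jar's rim, 100 mm above its underside; mouth 66 mm wide, opening inside the thread 49 mm. Going anticlockwise, each quarter of the thread has a flat ledge (56 degrees, top 6 mm below the rim), an entry gap (26 degrees), an upright stop (8 degrees, 3 mm above the ledge). Turned clockwise on the ledge, a lug jams on a stop.
- jar_thread (a point): On the jar's axis at the height of the ledge, 94 mm up. In a gap a lug sinks 10 mm (at once, if it happens to be set down there); its free window there is 16 degrees, then the stop. From the gap clockwise its groove is level for 5 to 20 degrees, falls 4 mm in the next 30 (flange then on the rim), and ends at a stop some 20 degrees farther. A held stopper must be followed down by the hand.
- stopper: Stopper, 0.1 to 0.16 kg, standing upright. Origin: centre of the underside of its grey core (44 mm diameter), z up. Black flange, 80 mm diameter, z = 27 to 31.5 mm. Height of this origin above the jar's origin: 90 mm with lugs on the stops, 87 mm with lugs on the ledge, 77 mm dropped into the gaps, 73 mm fully home with the flange on the rim. Play in the mouth 2 mm to each side.
- stopper_bar (a point): Centre of the orange grip bar on the stopper, 48 mm above its underside: 46 mm long along the stopper's x, 14 mm wide along y, z = 31.5 to 64.5 mm. Above the flange only this bar is in the fingers' way.
- stopper_lugs (a point): On the stopper's axis at its lugs' undersides, 7 mm above its underside. Four grey lugs, 5 mm wide, 4 mm high, reach 31 mm from the axis along the stopper's +x, +y, -x, -y. More than 40 N in all between stopper and jar (pressed down or twisted against a stop) damages them; 3 to 8 N of pressing is plenty.
- water_glass: Clear drinking glass, 79 mm wide, 90 mm tall; bystander. Origin: centre of its underside.
- espresso_cup: Small white cup with a handle, 64x91 mm, 50 mm tall; bystander. Origin: centre of its underside.
- pod_tin: Black tin with a grey lid, 70 mm wide, 82 mm tall; bystander. Origin: centre of its underside.
- teaspoon: Steel teaspoon, 132 mm long, lying on the worktop; bystander. Origin: centre of its underside.
- matchbox: Small orange matchbox, 53x36x15 mm; bystander. Origin: centre of its underside.

How it is judged (in metres and radians):
On the way:
1. the stopper has dropped into the thread start: upright and centred in the mouth, lugs sunk in the entry gaps (z of stopper in the frame of food_jar between 0.0705 and 0.0788 m and horizontal distance between stopper and food_jar below 0.004 m and angle between stopper's own z axis and vertical below 0.06 rad), for 0.1 s.
At the end, for the whole second after the job is handed in: The stopper is screwed fully home and released: its flange lies on the jar's rim (within 1.2 mm), centred within 4 mm, upright within 0.06 rad, at rest (z of stopper in the frame of food_jar between 0.0705 and 0.0742 m and horizontal distance between stopper and food_jar below 0.004 m and angle between stopper's own z axis and vertical below 0.06 rad and linear speed of stopper below 0.01 m/s and angular speed of stopper below 0.1 rad/s and contact force between stopper and the fingers below 0.1 N); the robot touches nothing.
It fails at once if the stopper is forced: more than 40 N between stopper and jar (contact force between stopper and food_jar above 40 N).
It fails at once if the hand or arm pushes the jar with more than 15 N (contact force between any of the arm, the fingers and food_jar above 15 N).
It fails at once if one of the other loose things (glass, cup, tin, teaspoon, matchbox) is displaced by more than 25 mm (distance of any of water_glass, espresso_cup, pod_tin, teaspoon, matchbox from where it was at the start of the episode above 0.025 m).
It also fails if it takes over 67 s, if anything falls off the work surface, if the arm or the gripper's body presses on something with over 40 N, if the wrist force passes 120 N, or if a joint passes its speed limit or range.

## Robot

A 6-joint arm with a two-finger parallel gripper is mounted at the origin on a cart in front of the work surface, level with it; the furniture and walls round the work are solid. World frame = base frame: x ahead of the robot, y to its left, z up, the work surface at z = 0. Lengths are in mm, angles in rad, forces in N, time in s.
With the tool pointing down it reaches from about 350 to 875 mm from the base axis. Payload 4.2 kg.
Tool frame: the origin (TCP) lies midway between the tips of the shut fingers; the grasp point (between the pads) lies 19 mm behind it (arm.tcp_to_grasp is the distance from the TCP to the grasp point, in mm); z points along the fingers, y is the line along which they close (so a half turn about z gives the same grasp; the last joint's range is limited). The gripper opens to 85 mm and grips with 20 to 120 N. Pads are 22 mm wide; open, the fingers measure 114 mm over their backs; the gripper's body (76 mm by 85 mm) begins 54 mm behind the grasp point. The pads swing forward as they close: fully open they stand 13 mm farther back than shut.
Start: joints at [-0.976, 0.385, 0.008, 0, -1.194, -0.259], TCP at [205.968, -590.065, 231.312] pointing down, gripper open.
Joint ranges: [-3.14, 3.14], [-1.21, 2.06], [-1.07, 1.41], [-3.16, 2.05], [-2.99, -0.16], [-3.1, 3.1]. Speed limits (rad/s): [2.79, 2.79, 3.14, 3.14, 3.14, 3.14].

## Interface

Orientations are given as a unit quaternion [x, y, z, w].
In Python, from bench import arm, imaging, job, models gives the robot as it stands.
- The arm moves only by the tool arm_command, never from a script. Its argument "rows" is a list of rows, each an object with "grip": the opening, from 0 (shut) to 1 (fully open); "linear": the shift along the tool's x, y, z in mm, a list of three; "rot": the turn, a rotation vector about the tool's x, y, z in rad, a list of three. In form: [{"grip": grip, "linear": [tx, ty, tz], "rot": [rx, ry, rz]}, ...]. A call has 1 to 10 rows; each row is the pose to reach, as a shift and turn from the pose commanded when the call began, along the tool's axes at that moment; what a row does not reach only later rows make up. A row lasts 1/8 s, in which the tool goes at most 62.5 mm and 10.7 degrees, less where a joint would pass 70% of its speed; a pose out of reach is approached as far as the arm can. A call with a gripper value outside its range is refused whole. The fingers move at their own pace and stop on an object; the grip force is fixed at half the most. Time passes only in rows, so rows that repeat a pose let the fingers close. It gives the time, the measured TCP pose, the force, the opening and the grip force at its end, in the units of the state.
- arm.read_state(): the state, without advancing time (a new reading comes with each control period).
- imaging.get_image(name): name is "side" or "top" or "wrist"; returns a dict with "frame" (480x640x3 uint8, red, green, blue), "fx", "fy", "cx", "cy" (pixels), "k1" (the pictures are not rectified: a ray, as slopes to the right and down, at radius r is drawn at 1 + k1 r^2 times it, then the intrinsics apply), "extrinsics" (4x4, takes a point from world to camera coordinates); the wrist camera has in their place "T_tool_cam" (4x4, takes a point from camera to tool coordinates, whose origin is the TCP and whose axes are the flange's). Camera axes: x right, y down, z forward; pixel columns grow to the right and rows downward; lengths in mm; the calibration is good to about 2 mm. A picture is of the moment at which its call begins: read the wrist's pose just before it. There is no depth.
- job.job_done(): hands the job in; it is judged then, once.
Trained networks look in a picture, given as the dict that the camera call returned (one of the last four; its "shot" number tells which), for a name from the list of things; names that differ only in an ending like _2 or _b are one class to them, and where a whole thing is asked for, a point or a joint stands for the part that bears it (a point fixed in the world has none). Each returns a list of dicts, best first, with "score" (0 to 1); they miss things now and then, are a little off and sometimes report something else, mostly with a low value. They report only what shows in the picture. A call takes as long as a camera call.
- models.spot_in(picture, query): "rect" ([left, top, right, bottom] in pixels, round what is visible of it).
- models.tip_of(picture, query): "pixel" ([column, row] in pixels: a listed point, or the origin of a listed thing).
The state is a dict: "clock": time; "joints": joint angles; "joint_vel": joint speeds; "joint_efforts": joint torques, N m; "position": TCP position; "ee_rot": TCP orientation; "contact_force": force on the tool from outside, world axes, zero at the start; "wrist_torque": the same for the moment, N m; "gripper_width": finger opening in mm; "grasp_force": force on a finger pad.
Only numpy, scipy, OpenCV 4.12 (cv2) and the standard library are available. Lean on these libraries where they do the work, as an engineer would, in place of code of your own. Each camera call takes 0.05 s, during which the arm holds its last target. There are 200 camera calls.

## Working session

There is one attempt and no reset: what is moved stays moved. The work goes in short steps, Python scripts to look and compute and a tool call to move; the robot and the scene stay as the last step left them, time stands still between calls to the robot, and variables do not carry over. Pictures are saved under pics/ and viewed, at most 10 in all, crops included, and the job is handed in when it is done.

Besides the shell and the picture viewer there is one more tool, called after "Request:" as name(argument=value, ...), one argument or row to a line, values as JSON. arm_command: Moves the arm, as the interface text tells. Its arguments: {"type":"object","properties":{"rows":{"type":"array"}},"required":["rows"]}

```bash
ls; mkdir -p pics; cat > h.py <<'E'
import numpy as np, cv2
from scipy.spatial.transform import Rotation as R
from bench import arm, imaging, job, models
def ray(im,px,st=None):
    x=(px[0]-im["cx"])/im["fx"]; y=(px[1]-im["cy"])/im["fy"]
    rd=np.hypot(x,y); r=rd
    for _ in range(30): r=rd/(1+im["k1"]*r*r)
    s=r/rd if rd>0 else 1
    d=np.array([x*s,y*s,1.])
    if "extrinsics" in im: T=np.linalg.inv(np.array(im["extrinsics"]))
    else:
        W=np.eye(4);W[:3,:3]=R.from_quat(st["ee_rot"]).as_matrix();W[:3,3]=st["position"]
        T=W@np.array(im["T_tool_cam"])
    return T[:3,3],T[:3,:3]@d
def atz(im,px,z,st=None):
    o,d=ray(im,px,st); return o+d*(z-o[2])/d[2]
def meet(rays):
    A=0;b=0
    for o,d in rays:
        d=d/np.linalg.norm(d);P=np.eye(3)-np.outer(d,d);A=A+P;b=b+P@o
    return np.linalg.solve(A,b)
E
python3 - <<'E'
from h import *
s=arm.read_state();print(s)
ims={n:imaging.get_image(n) for n in("side","top")}
for n,im in ims.items(): cv2.imwrite(f"pics/{n}0.png",im["frame"][:,:,::-1])
for q,z in(("jar_mouth",100),("food_jar",0),("stopper_bar",48),("stopper",0),("water_glass",0),("espresso_cup",0),("pod_tin",0),("teaspoon",0),("matchbox",0)):
    for n,im in ims.items():
        for t in models.tip_of(im,q)[:2]: print(q,n,np.round(t["pixel"]),round(t["score"],2),atz(im,t["pixel"],z).round(0))
E
```

```text
pics
{'clock': 0.0, 'joints': array([-9.76376965e-01,  3.85561585e-01,  6.62184087e-03, -5.13540720e-04,
       -1.19400574e+00, -2.58608150e-01]), 'joint_vel': array([-0.00107399, -0.00014083, -0.00194194, -0.00055545,  0.00137477,
        0.00140506]), 'joint_efforts': array([-9.93564172e-04, -3.92292202e+01,  1.88395000e+01,  4.18604672e+00,
       -4.76466928e-03, -1.83275603e-06]), 'position': array([ 205.7904741 , -589.52401596,  230.21483676]), 'ee_rot': array([-1.67024275e-01,  9.85952169e-01,  1.07704228e-03, -2.27276291e-04]), 'contact_force': array([ 0.09758413,  0.66274894, -0.63962829]), 'wrist_torque': array([-0.00057862,  0.03607437, -0.03079437]), 'grasp_force': 0.0, 'gripper_width': 85.09993591341063}
jar_mouth side [254. 244.] 0.79 [489. 118. 100.]
jar_mouth top [295. 289.] 0.7 [486.  97. 100.]
food_jar side [260. 294.] 0.97 [490. 106.   0.]
food_jar top [296. 287.] 0.77 [488. 102.   0.]
stopper_bar side [322. 316.] 0.81 [537. -78.  48.]
stopper_bar top [384. 264.] 0.78 [539. -73.  48.]
stopper side [320. 345.] 0.73 [531. -85.  -0.]
stopper side [253. 246.] 0.32 [539. 314.   0.]
stopper top [381. 266.] 0.57 [536. -73.   0.]
water_glass side [352. 264.] 0.85 [703. 140.   0.]
water_glass side [396. 306.] 0.51 [701. -37.   0.]
water_glass top [278. 184.] 0.68 [707. 146.   0.]
espresso_cup side [394. 300.] 0.82 [707. -20.   0.]
espresso_cup top [360. 188.] 0.94 [701. -29.   0.]
pod_tin side [326. 238.] 0.71 [709. 284.   0.]
pod_tin top [223. 187.] 0.89 [698. 263.   0.]
teaspoon side [419. 337.] 0.71 [ 685. -134.    0.]
teaspoon top [410. 197.] 0.96 [ 684. -132.    0.]
matchbox side [369. 287.] 0.55 [690.  43.   0.]
matchbox top [327. 195.] 0.74 [686.  41.   0.]
```

```bash
python3 - <<'E'
import cv2
a=cv2.imread("pics/top0.png")[220:340,240:440]
b=cv2.imread("pics/side0.png")[200:380,200:440]
cv2.imwrite("pics/c0.png",cv2.hconcat([cv2.resize(a,(400,300)),cv2.resize(b,(400,300))]))
s=__import__("h").arm.read_state()
print(__import__("h").imaging.get_image("wrist")["T_tool_cam"])
E
```

```text
[[ 4.78227914e-04 -9.53762789e-01 -3.00560001e-01  7.61103640e+01]
 [ 9.99999819e-01  5.65988212e-04 -2.04919710e-04  2.36261916e-01]
 [ 3.65558212e-04 -3.00559849e-01  9.53762887e-01 -1.42026275e+02]
 [ 0.00000000e+00  0.00000000e+00  0.00000000e+00  1.00000000e+00]]
```

View pics/c0.png

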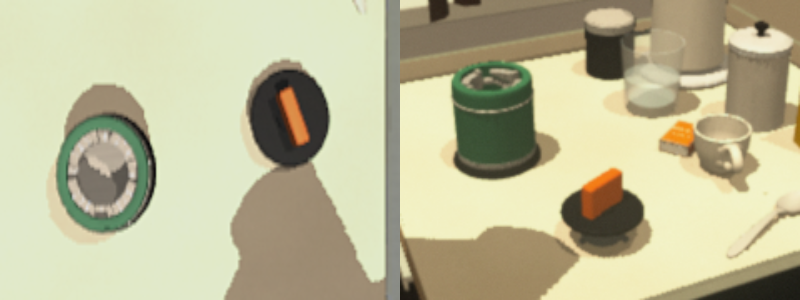

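Request:
arm_command(
  rows=[
    {"grip":1,"linear":[-60,47,0],"rot":[0,0,0]},
    {"grip":1,"linear":[-120,94,0],"rot":[0,0,0]},
    {"grip":1,"linear":[-180,141,0],"rot":[0,0,0]},
    {"grip":1,"linear":[-240,188,5],"rot":[0,0,0]},
    {"grip":1,"linear":[-300,235,10],"rot":[0,0,0]},
    {"grip":1,"linear":[-360,282,15],"rot":[0,0,0]},
    {"grip":1,"linear":[-420,329,20],"rot":[0,0,0]},
    {"grip":1,"linear":[-470,367,25],"rot":[0,0,0]},
    {"grip":1,"linear":[-483,377,30],"rot":[0,0,0]},
    {"grip":1,"linear":[-483,377,30],"rot":[0,0,0]},
  ],
)

```text
clock: 2.3
position: [538.9, -72.8, 201.4]
ee_rot: [-0.168, 0.986, -0.0, 0.0]
contact_force: [0.5, -0.1, -0.8]
gripper_width: 85.4
grasp_force: 0.0
```

```bash
cat >> h.py <<'E'
def delta(s,p,yaw_ccw=0):
    """tool-frame shift to bring TCP to world p; yaw shown as tool rz"""
    Rm=R.from_quat(s["ee_rot"]).as_matrix(); return (Rm.T@(np.array(p)-s["position"])).round(1)
def yawx(s):
    x=R.from_quat(s["ee_rot"]).as_matrix()[:,0]; return np.degrees(np.arctan2(x[1],x[0]))
def orange(im,z,st=None,near=None,rad=60):
    f=im["frame"];h=cv2.cvtColor(f,cv2.COLOR_RGB2HSV)
    m=((h[...,0]>4)&(h[...,0]<22)&(h[...,1]>150)&(h[...,2]>90)).astype(np.uint8)
    n,l,stt,c=cv2.connectedComponentsWithStats(m)
    best=[(stt[i,4],i) for i in range(1,n) if near is None or np.hypot(*(c[i]-near))<rad]
    i=max(best)[1]; cs,_=cv2.findContours((l==i).astype(np.uint8),cv2.RETR_EXTERNAL,cv2.CHAIN_APPROX_NONE)
    p=max(cs,key=cv2.contourArea)[:,0,:]
    w=np.array([atz(im,q,z,st)[:2] for q in p],np.float32)
    r=cv2.minAreaRect(w);b=cv2.boxPoints(r);e=[b[1]-b[0],b[2]-b[1]];e=max(e,key=np.linalg.norm)
    return c[i],stt[i,4],np.round(r[0],1),np.round(r[1],1),np.degrees(np.arctan2(e[1],e[0]))
E
python3 - <<'E'
from h import *
s=arm.read_state();im=imaging.get_image("wrist")
print(s["clock"],s["position"],yawx(s),s["joints"].round(2),s["contact_force"])
cv2.imwrite("pics/w1.png",im["frame"][:,:,::-1])
for q,z in(("stopper_bar",48),("stopper",0),("jar_mouth",100),("food_jar",0)):
    for t in models.tip_of(im,q)[:2]: print(q,np.round(t["pixel"]),round(t["score"],2),atz(im,t["pixel"],z,s).round(1))
print(orange(im,64.5,s))
im=imaging.get_image("top");print(orange(im,64.5,near=(384,264)))
E
```

```text
2.3 [538.85252666 -72.76667162 201.41106616] -160.68442971637288 [ 0.16  0.27 -0.24  0.   -1.06 -1.4 ] [ 0.45364588 -0.05787456 -0.84024102]
stopper_bar [314. 213.] 0.85 [536.8 -78.2  48. ]
stopper_bar [452. 403.] 0.39 [673.1 112.1  48. ]
stopper [319. 205.] 0.7 [539.  -73.2   0. ]
jar_mouth [585. 252.] 0.74 [487.2 107.4 100. ]
jar_mouth [452. 401.] 0.45 [635.   74.3 100. ]
food_jar [516. 218.] 0.67 [487.8 110.    0. ]
food_jar [450. 401.] 0.48 [704.9 143.5   0. ]
(array([375.2403537 , 375.54983923]), np.int32(1244), array([657.3,  22.1]), array([42.9, 29.2]), np.float32(36.518536))Traceback (most recent call last):
  File "<stdin>", line 8, in <module>
  File "h.py", line 32, in orange
    i=max(best)[1]; cs,_=cv2.findContours((l==i).astype(np.uint8),cv2.RETR_EXTERNAL,cv2.CHAIN_APPROX_NONE)
      ~~~^^^^^^
ValueError: max() iterable argument is empty
```

View pics/w1.png

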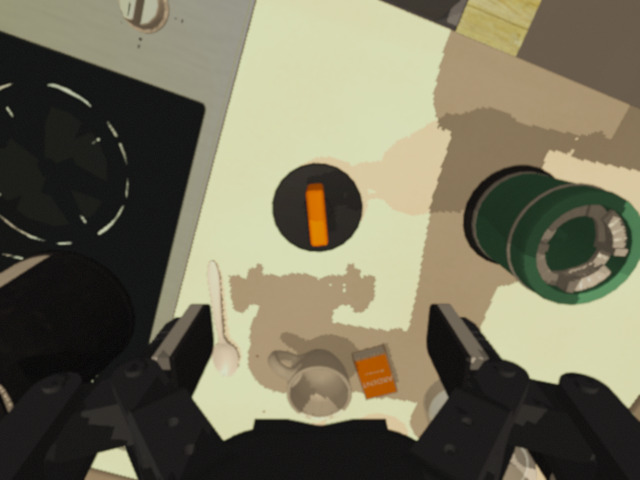

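```bash
python3 - <<'E'
from h import *
s=arm.read_state();im=imaging.get_image("wrist")
print(orange(im,64.5,s,near=(316,214)))
f=im["frame"].astype(int)
h=cv2.cvtColor(im["frame"],cv2.COLOR_RGB2HSV)
sub=h[175:255,300:335]; print([h[y,316].tolist() for y in range(180,252,4)])
# flange rim: dark or orange region
m=((f.max(2)<75)).astype(np.uint8); m[:,:260]=0;m[:,375:]=0;m[:150]=0;m[270:]=0
c=max(cv2.findContours(m,0,1)[0],key=cv2.contourArea)[:,0,:]
w=np.array([atz(im,q,31.5,s)[:2] for q in c],np.float32)
print("flange",cv2.minEnclosingCircle(w))
# jar mouth green outer top ring
for p in ((540,243),(585,183),(640,250),(570,305)): pass
t=imaging.get_image("top")
for q in("jar_mouth","food_jar"): print(models.spot_in(t,q)[:1],models.spot_in(im,q)[:1])
E
```

```text
(array([318.95512278, 217.82641829]), np.int32(1181), array([533.8, -77.2]), array([51. , 15.1]), np.float32(24.28984))
[[21, 44, 41], [15, 37, 41], [14, 255, 138], [14, 255, 153], [16, 255, 212], [16, 255, 215], [16, 255, 214], [16, 255, 214], [16, 255, 214], [16, 255, 214], [16, 255, 214], [18, 255, 218], [18, 255, 218], [18, 255, 218], [18, 255, 219], [18, 255, 218], [17, 255, 218], [15, 252, 182]]
flange ((535.859619140625, -76.25767517089844), 38.412174224853516)
[] [{'rect': [462.2, 167.7, 638.9, 309.9], 'score': 0.97}]
[] [{'rect': [463.2, 168.8, 640.0, 306.6], 'score': 0.88}]
```

Request:
arm_command(
  rows=[
    {"grip":1,"linear":[4,-3,40],"rot":[0,0,-0.09]},
    {"grip":1,"linear":[4,-3,90],"rot":[0,0,-0.09]},
    {"grip":1,"linear":[4,-3,130],"rot":[0,0,-0.09]},
    {"grip":1,"linear":[4,-3,155],"rot":[0,0,-0.09]},
    {"grip":1,"linear":[4,-3,163],"rot":[0,0,-0.09]},
    {"grip":1,"linear":[4,-3,163],"rot":[0,0,-0.09]},
  ],
)

```text
clock: 3.65
position: [535.2, -79.3, 38.5]
ee_rot: [-0.211, 0.977, -0.0, 0.0]
contact_force: [0.6, 0.8, 0.3]
gripper_width: 85.2
grasp_force: 0.0
```

```bash
python3 - <<'E'
from h import *
s=arm.read_state();im=imaging.get_image("wrist")
print(s["clock"],s["position"],yawx(s),s["contact_force"])
cv2.imwrite("pics/w2.png",im["frame"][:,:,::-1])
E
```

```text
3.65 [535.22195702 -79.31879715  38.52911179] -155.60896526156566 [0.56778314 0.81093462 0.31620542]
```

View pics/w2.png

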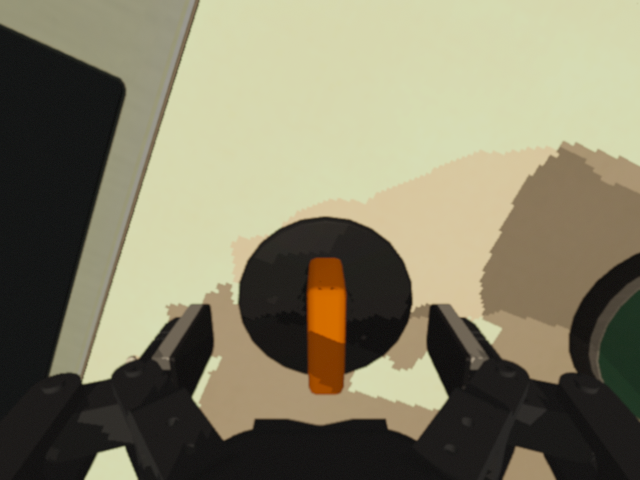

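```bash
python3 - <<'E'
from h import *
s=arm.read_state();im=imaging.get_image("wrist")
Rm=R.from_quat(s["ee_rot"]).as_matrix()
for px,z in(((327,290),64.5),((327,393),64.5),((308,340),64.5),((346,340),64.5),((325,217),31.5),((325,375),31.5),((239,296),31.5),((411,296),31.5)):
    p=atz(im,px,z,s); print(px,p.round(1),(Rm.T@(p-s["position"])).round(1))
E
```

```text
(327, 290) [516.2 -85.1  64.5] [ 20.2   2.7 -25.4]
(327, 393) [555.6 -66.9  64.5] [-23.3   3.  -25.3]
(308, 340) [537.2 -83.   64.5] [  0.2  -4.1 -25.3]
(346, 340) [531.5 -70.5  64.5] [  0.2   9.7 -25.3]
(325, 217) [500.2 -92.8  31.5] [37.9  2.3  7.6]
(325, 375) [571.8 -59.9  31.5] [-40.8   2.7   7.7]
(239, 296) [ 549.4 -112.6   31.5] [  1.4 -36.1   7.7]
(411, 296) [517.4 -42.4  31.5] [ 1.5 41.1  7.6]
```

Request:
arm_command(
  rows=[
    {"grip":1,"linear":[-1.5,2.8,0.5],"rot":[0,0,0]},
    {"grip":0.5,"linear":[-1.5,2.8,0.5],"rot":[0,0,0]},
    {"grip":0,"linear":[-1.5,2.8,0.5],"rot":[0,0,0]},
    {"grip":0,"linear":[-1.5,2.8,0.5],"rot":[0,0,0]},
    {"grip":0,"linear":[-1.5,2.8,0.5],"rot":[0,0,0]},
    {"grip":0,"linear":[-1.5,2.8,0.5],"rot":[0,0,0]},
    {"grip":0,"linear":[-1.5,2.8,0.5],"rot":[0,0,0]},
  ],
)

```text
clock: 4.62
position: [535.2, -76.0, 37.9]
ee_rot: [-0.211, 0.977, -0.0, 0.0]
contact_force: [0.4, -0.6, 0.2]
gripper_width: 13.0
grasp_force: 60.2
```

Request:
arm_command(
  rows=[
    {"grip":0,"linear":[0,0,-15],"rot":[0,0,0]},
    {"grip":0,"linear":[0,0,-50],"rot":[0,0,0]},
    {"grip":0,"linear":[0,0,-95],"rot":[0,0,0]},
    {"grip":0,"linear":[-2,20,-130],"rot":[0,0,0]},
    {"grip":0,"linear":[-4,60,-135],"rot":[0,0,0]},
    {"grip":0,"linear":[-6,90,-135],"rot":[0,0,0]},
    {"grip":0,"linear":[-6,97,-135],"rot":[0,0,0]},
    {"grip":0,"linear":[-6,97,-135],"rot":[0,0,0]},
  ],
)

```text
clock: 5.62
position: [500.5, 15.0, 173.3]
ee_rot: [-0.212, 0.977, -0.0, 0.0]
contact_force: [0.2, 0.3, -1.0]
gripper_width: 13.1
grasp_force: 60.1
```

```bash
python3 - <<'E'
from h import *
s=arm.read_state();im=imaging.get_image("wrist")
print(s["clock"],s["position"],yawx(s),s["contact_force"],s["wrist_torque"],s["gripper_width"],s["joints"].round(2))
cv2.imwrite("pics/w3.png",im["frame"][:,:,::-1])
t=imaging.get_image("top");cv2.imwrite("pics/t3.png",t["frame"][:,:,::-1])
sd=imaging.get_image("side");cv2.imwrite("pics/s3.png",sd["frame"][:,:,::-1])
rs={"jar_mouth":[],"food_jar":[]}
for n,i in(("w",im),("t",t),("s",sd)):
  for q,z in(("jar_mouth",100),("food_jar",0)):
    for x in models.tip_of(i,q)[:1]:
        print(n,q,np.round(x["pixel"]),x["score"],atz(i,x["pixel"],z,s).round(1)); rs[q].append(ray(i,x["pixel"],s))
for q in rs: print(q,meet(rs[q]).round(1))
# green segmentation of wrist/top: rows extents
for n,i in(("w",im),("t",t)):
    h=cv2.cvtColor(i["frame"],cv2.COLOR_RGB2HSV);m=((h[...,0]>50)&(h[...,0]<90)&(h[...,1]>90)).astype(np.uint8)
    c=max(cv2.findContours(m,0,1)[0],key=cv2.contourArea);print(n,cv2.boundingRect(c))
E
```

```text
5.625 [500.53132004  14.96299803 173.28450087] -155.5550907574606 [ 0.16950001  0.28825308 -1.03576016] [-0.0410538  -0.02709026  0.02207558] 13.057186526383221 [ 0.35  0.23 -0.38  0.   -0.97 -1.5 ]
w jar_mouth [460. 289.] 0.92 [487.4 107.8 100. ]
w food_jar [421. 240.] 0.77 [486.4 108.2   0. ]
s jar_mouth [256. 245.] 0.89 [490.7 110.6 100. ]
s food_jar [254. 296.] 0.6 [477.9 103.6   0. ]
jar_mouth [488.3 106.6 101.9]
food_jar [483.5 110.5  -4.3]
w (396, 217, 127, 126)
t (169, 184, 1, 1)
```

View pics/w3.png

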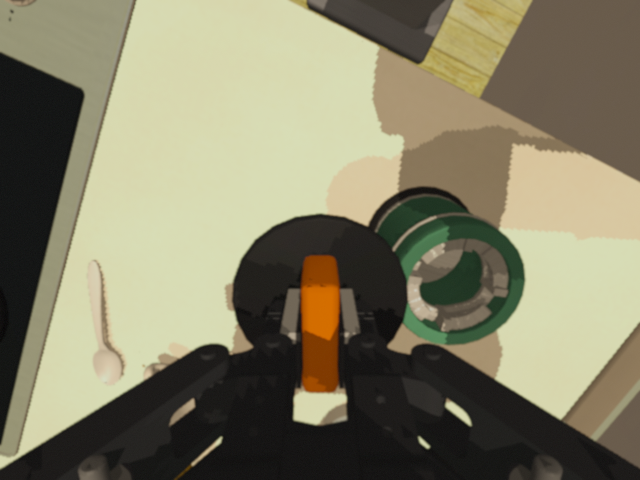

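```bash
python3 - <<'E'
from h import *
from scipy.optimize import least_squares
s=arm.read_state();im=imaging.get_image("wrist")
Rm=R.from_quat(s["ee_rot"]).as_matrix()
h=cv2.cvtColor(im["frame"],cv2.COLOR_RGB2HSV);m=((h[...,0]>50)&(h[...,0]<90)&(h[...,1]>90)).astype(np.uint8)
c=max(cv2.findContours(m,0,cv2.CHAIN_APPROX_NONE)[0],key=cv2.contourArea)[:,0,:]
cc=np.array([p for p in c if (p[0]>470 and p[1]>225) or p[1]>325])
w=np.array([atz(im,p,98,s)[:2] for p in cc])
r=least_squares(lambda v:np.hypot(*(w-v[:2]).T)-v[2],[488,107,44],loss="soft_l1");print("outer free",r.x.round(2),len(w),np.std(r.fun))
r=least_squares(lambda v:np.hypot(*(w-v[:2]).T)-44,[488,107],loss="soft_l1");print("outer r44",r.x.round(2))
# mouth inner edge: non-green inside
ins=(m==0).astype(np.uint8);k,l,st,ce=cv2.connectedComponentsWithStats(ins)
# close: points of inner boundary by radial scan from center
cx,cy=459,285;pts=[]
for a in np.radians(np.arange(-100,150,4)):
    for rr in range(72,30,-1):
        x,y=int(round(cx+rr*np.cos(a))),int(round(cy+rr*np.sin(a)))
        if m[y,x] and all(m[int(round(cy+(rr+d)*np.sin(a))),int(round(cx+(rr+d)*np.cos(a)))] for d in(1,2)):
            if not m[int(round(cy+(rr-1)*np.sin(a))),int(round(cx+(rr-1)*np.cos(a)))]:pts.append((x,y));break
w=np.array([atz(im,p,100,s)[:2] for p in pts]);
r=least_squares(lambda v:np.hypot(*(w-v[:2]).T)-v[2],[488,107,33],loss="soft_l1");print("inner",r.x.round(2),len(w),np.std(r.fun))
print("flange tool",[ (Rm.T@(atz(im,p,s["position"][2]-6.4,s)-s["position"])).round(1).tolist() for p in((320,214),(233,290),(407,290))])
t=imaging.get_image("top");print(t["frame"].shape)
cv2.imwrite("pics/c3.png",cv2.resize(t["frame"][220:340,240:440,::-1],(800,480),interpolation=cv2.INTER_CUBIC))
E
```

```text
outer free [488.61 106.56  38.18] 406 4.436500024155353
outer r44 [485.26  96.78]
inner [486.54 103.65  34.46] 63 2.1200596099320923
flange tool [[39.5, 0.2, 6.4], [5.0, -38.2, 6.4], [5.0, 38.7, 6.4]]
(480, 640, 3)
```

```bash
python3 - <<'E'
from h import *
from scipy.optimize import least_squares
s=arm.read_state();im=imaging.get_image("wrist")
h=cv2.cvtColor(im["frame"],cv2.COLOR_RGB2HSV);m=((h[...,0]>50)&(h[...,0]<90)&(h[...,1]>90)).astype(np.uint8)
cx,cy=460,280;o=[];i_=[]
vis=im["frame"][:,:,::-1].copy()
for a in np.radians(np.arange(-70,125,3)):
    P=[(int(round(cx+r*np.cos(a))),int(round(cy+r*np.sin(a)))) for r in range(30,90)]
    g=[k for k,(x,y) in enumerate(P) if m[y,x]]
    if not g: continue
    k=g[-1]; o.append(P[k]); 
    while k>0 and (m[P[k][1],P[k][0]] or m[P[k-1][1],P[k-1][0]]): k-=1
    i_.append(P[k+1])
for nm,pts,z,r0 in(("outer",o,99,44),("inner",i_,100,33)):
    w=np.array([atz(im,p,z,s)[:2] for p in pts])
    r=least_squares(lambda v:np.hypot(*(w-v[:2]).T)-v[2],[488,107,r0],loss="soft_l1");print(nm,r.x.round(2),len(w),np.std(r.fun))
    r=least_squares(lambda v:np.hypot(*(w-v[:2]).T)-r0,[488,107],loss="soft_l1");print(nm,"fixed r",r.x.round(2))
for p in o: cv2.circle(vis,p,1,(0,0,255),-1)
for p in i_: cv2.circle(vis,p,1,(255,0,0),-1)
t=imaging.get_image("top")["frame"][220:340,240:440,::-1]
cv2.imwrite("pics/c4.png",cv2.hconcat([cv2.resize(vis[190:370,370:550],(400,400)),cv2.resize(t[:, :140],(400,400))]))
E
```

```text
outer [486.32 105.63  41.57] 65 0.6770054732285165
outer fixed r [486.89 102.65]
inner [485.94 104.21  33.98] 65 2.274409149117877
inner fixed r [485.6  105.49]
```

View pics/c4.png

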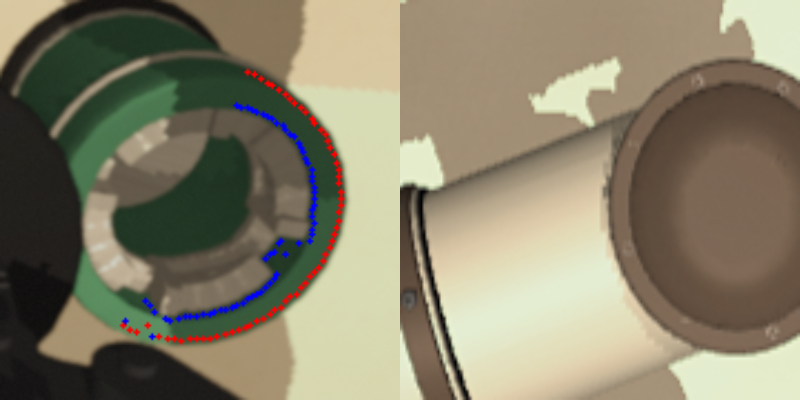

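Request:
arm_command(
  rows=[
    {"grip":0,"linear":[-8,30,0],"rot":[0,0,0]},
    {"grip":0,"linear":[-17,60,5],"rot":[0,0,0]},
    {"grip":0,"linear":[-23,83,15],"rot":[0,0,0]},
    {"grip":0,"linear":[-24.3,88.7,28],"rot":[0,0,0]},
    {"grip":0,"linear":[-24.3,88.7,33],"rot":[0,0,0]},
    {"grip":0,"linear":[-24.3,88.7,33],"rot":[0,0,0]},
  ],
)

```text
clock: 7.02
position: [485.9, 104.9, 139.3]
ee_rot: [-0.211, 0.977, -0.0, -0.001]
contact_force: [-0.1, -0.4, -1.1]
gripper_width: 13.1
grasp_force: 60.1
```

```bash
python3 - <<'E'
from h import *
s=arm.read_state();print(s["clock"],s["position"],yawx(s),s["contact_force"],s["wrist_torque"],s["joints"].round(2))
print(delta(s,(486,105.8,134)))
a=imaging.get_image("side")["frame"][200:320,190:350,::-1]
im=imaging.get_image("wrist")["frame"][180:420,200:520,::-1]
cv2.imwrite("pics/c5.png",cv2.hconcat([cv2.resize(a,(400,300),interpolation=2),cv2.resize(im,(400,300))]))
E
```

```text
7.025 [485.90605071 104.93609217 139.34834779] -155.6409782143414 [-0.13709666 -0.38583883 -1.14114383] [-0.0160294  -0.00471809  0.02395599] [ 0.54  0.26 -0.43  0.   -0.88 -1.69]
[-0.4  0.7  5.3]
```

View pics/c5.png

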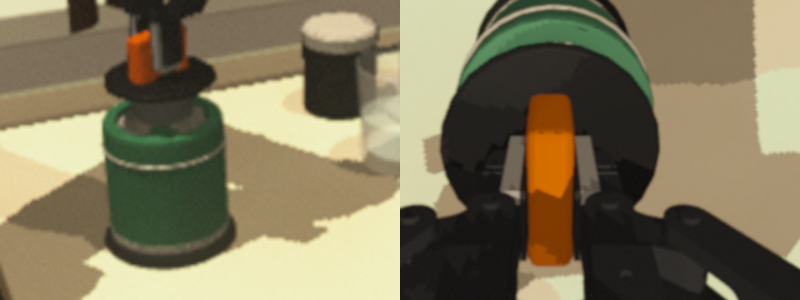

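Request:
arm_command(
  rows=[
    {"grip":0,"linear":[-0.4,1,3],"rot":[0,0,0]},
    {"grip":0,"linear":[-0.4,1,5],"rot":[0,0,0]},
    {"grip":0,"linear":[-0.4,1,7],"rot":[0,0,0]},
    {"grip":0,"linear":[-0.4,1,8],"rot":[0,0,0]},
    {"grip":0,"linear":[-0.4,1,8.5],"rot":[0,0,0]},
  ],
)

```text
clock: 7.75
position: [486.0, 106.8, 131.3]
ee_rot: [-0.211, 0.977, -0.0, -0.0]
contact_force: [0.5, -0.5, -1.4]
gripper_width: 12.8
grasp_force: 60.1
```

Request:
arm_command(
  rows=[
    {"grip":0,"linear":[0,0,0.7],"rot":[0,0,0]},
    {"grip":0,"linear":[0,0,1.4],"rot":[0,0,0]},
    {"grip":0,"linear":[0,0,2],"rot":[0,0,0]},
    {"grip":0,"linear":[0,0,2],"rot":[0,0,0]},
  ],
)

```text
clock: 8.25
position: [486.0, 106.7, 129.3]
ee_rot: [-0.211, 0.977, -0.0, -0.0]
contact_force: [0.3, 0.2, -0.7]
gripper_width: 13.1
grasp_force: 60.1
```

Request:
arm_command(
  rows=[
    {"grip":0,"linear":[0,0,0.5],"rot":[0,0,0]},
    {"grip":0,"linear":[0,0,1],"rot":[0,0,0]},
    {"grip":0,"linear":[0,0,1.5],"rot":[0,0,0]},
    {"grip":0,"linear":[0,0,1.5],"rot":[0,0,0]},
  ],
)

```text
clock: 8.75
position: [486.0, 106.8, 127.8]
ee_rot: [-0.211, 0.977, -0.0, -0.0]
contact_force: [-0.1, -0.4, -1.6]
gripper_width: 12.9
grasp_force: 60.1
```

Request:
arm_command(
  rows=[
    {"grip":0,"linear":[0,0,0.5],"rot":[0,0,0]},
    {"grip":0,"linear":[0,0,1],"rot":[0,0,0]},
    {"grip":0,"linear":[0,0,1],"rot":[0,0,0]},
  ],
)

```text
clock: 9.12
position: [486.2, 106.8, 127.5]
ee_rot: [-0.211, 0.977, -0.0, 0.0]
contact_force: [-2.8, -0.6, 5.9]
gripper_width: 13.3
grasp_force: 61.0
```

Request:
arm_command(
  rows=[
    {"grip":0,"linear":[0,0,0.5],"rot":[0,0,0]},
    {"grip":0,"linear":[0,0,1],"rot":[0,0,0]},
    {"grip":0,"linear":[0,0,1],"rot":[0,0,0]},
  ],
)

```text
clock: 9.5
position: [486.3, 106.8, 127.3]
ee_rot: [-0.212, 0.977, -0.0, 0.001]
contact_force: [-3.8, -0.4, 10.1]
gripper_width: 12.6
grasp_force: 61.8
```

Request:
arm_command(
  rows=[
    {"grip":0,"linear":[0,0,-0.7],"rot":[0,0,0]},
    {"grip":0,"linear":[0,0,-0.7],"rot":[0,0,-0.05]},
    {"grip":0,"linear":[0,0,-0.7],"rot":[0,0,-0.1]},
    {"grip":0,"linear":[0,0,-0.7],"rot":[0,0,-0.1]},
  ],
)

```text
clock: 10.0
position: [485.9, 106.7, 126.1]
ee_rot: [-0.259, 0.966, 0.0, -0.0]
contact_force: [-0.3, -0.6, -1.2]
gripper_width: 13.0
grasp_force: 60.0
```

Request:
arm_command(
  rows=[
    {"grip":0,"linear":[0,0,0.5],"rot":[0,0,0]},
    {"grip":0,"linear":[0,0,1],"rot":[0,0,0]},
    {"grip":0,"linear":[0,0,1.5],"rot":[0,0,0]},
    {"grip":0,"linear":[0,0,1.9],"rot":[0,0,0]},
    {"grip":0,"linear":[0,0,1.9],"rot":[0,0,0]},
  ],
)

```text
clock: 10.62
position: [486.1, 106.8, 124.8]
ee_rot: [-0.26, 0.966, -0.0, 0.0]
contact_force: [-0.8, -0.9, 0.9]
gripper_width: 13.1
grasp_force: 60.4
```

Request:
arm_command(
  rows=[
    {"grip":0,"linear":[0,0,0.4],"rot":[0,0,-0.08]},
    {"grip":0,"linear":[0,0,0.4],"rot":[0,0,-0.16]},
    {"grip":0,"linear":[0,0,0.4],"rot":[0,0,-0.24]},
    {"grip":0,"linear":[0,0,0.4],"rot":[0,0,-0.32]},
    {"grip":0,"linear":[0,0,0.4],"rot":[0,0,-0.4]},
    {"grip":0,"linear":[0,0,0.4],"rot":[0,0,-0.48]},
    {"grip":0,"linear":[0,0,0.4],"rot":[0,0,-0.48]},
  ],
)

```text
clock: 11.5
position: [486.7, 107.1, 124.8]
ee_rot: [-0.482, 0.876, -0.0, 0.001]
contact_force: [0.4, -0.1, 2.1]
gripper_width: 12.8
grasp_force: 60.4
```

Request:
arm_command(
  rows=[
    {"grip":0,"linear":[0,0,0.2],"rot":[0,0,-0.07]},
    {"grip":0,"linear":[0,0,0.2],"rot":[0,0,-0.14]},
    {"grip":0,"linear":[0,0,0.2],"rot":[0,0,-0.14]},
  ],
)

```text
clock: 11.88
position: [486.7, 107.1, 124.7]
ee_rot: [-0.542, 0.841, -0.0, 0.001]
contact_force: [0.2, 0.3, 5.0]
gripper_width: 13.2
grasp_force: 60.7
```

Request:
arm_command(
  rows=[
    {"grip":0,"linear":[0,0,0],"rot":[0,0,-0.06]},
    {"grip":0,"linear":[0,0,0],"rot":[0,0,-0.11]},
    {"grip":0,"linear":[0,0,0],"rot":[0,0,-0.11]},
  ],
)

```text
clock: 12.25
position: [486.7, 107.1, 124.7]
ee_rot: [-0.587, 0.81, -0.0, 0.001]
contact_force: [-0.2, 1.3, 5.6]
gripper_width: 12.9
grasp_force: 61.0
```

Request:
arm_command(
  rows=[
    {"grip":0,"linear":[0,0,0],"rot":[0,0,-0.05]},
    {"grip":0,"linear":[0,0,0],"rot":[0,0,-0.09]},
    {"grip":0,"linear":[0,0,0],"rot":[0,0,-0.09]},
  ],
)

```text
clock: 12.62
position: [486.7, 107.1, 124.7]
ee_rot: [-0.623, 0.783, -0.0, 0.001]
contact_force: [-0.7, 1.1, 6.4]
gripper_width: 12.8
grasp_force: 61.0
```

Request:
arm_command(
  rows=[
    {"grip":0,"linear":[0,0,0],"rot":[0,0,-0.05]},
    {"grip":0,"linear":[0,0,0],"rot":[0,0,-0.09]},
    {"grip":0,"linear":[0,0,0],"rot":[0,0,-0.09]},
  ],
)

```text
clock: 13.0
position: [486.7, 107.1, 124.5]
ee_rot: [-0.657, 0.754, -0.0, 0.001]
contact_force: [-0.3, 0.6, 5.5]
gripper_width: 13.4
grasp_force: 60.8
```

Request:
arm_command(
  rows=[
    {"grip":0,"linear":[0,0,0],"rot":[0,0,-0.04]},
    {"grip":0,"linear":[0,0,0],"rot":[0,0,-0.07]},
    {"grip":0,"linear":[0,0,0],"rot":[0,0,-0.07]},
  ],
)

```text
clock: 13.38
position: [485.3, 106.3, 123.2]
ee_rot: [-0.683, 0.73, 0.0, -0.001]
contact_force: [0.8, -0.0, -0.7]
gripper_width: 13.0
grasp_force: 60.0
```

```bash
python3 - <<'E'
from h import *
s=arm.read_state();print(s["position"].round(2),yawx(s),s["contact_force"].round(1),s["wrist_torque"].round(2),s["joints"].round(2))
E
```

```text
[485.35 106.34 123.22] -93.79088459343001 [ 0.8 -0.  -0.7] [ 0.09 -0.17 -0.  ] [ 0.54  0.28 -0.45 -0.   -0.84 -0.61]
```

Request:
arm_command(
  rows=[
    {"grip":0,"linear":[0,0,0],"rot":[0,0,-0.04]},
    {"grip":0,"linear":[0,0,0.5],"rot":[0,0,-0.07]},
    {"grip":0,"linear":[0,0,1],"rot":[0,0,-0.07]},
    {"grip":0,"linear":[0,0,1.5],"rot":[0,0,-0.07]},
    {"grip":0,"linear":[0,0,1.5],"rot":[0,0,-0.07]},
  ],
)

```text
clock: 14.0
position: [485.9, 106.7, 122.4]
ee_rot: [0.709, -0.705, -0.0, 0.0]
contact_force: [-0.0, 0.1, -1.7]
gripper_width: 13.1
grasp_force: 60.0
```

Request:
arm_command(
  rows=[
    {"grip":0,"linear":[0,0,0.7],"rot":[0,0,0]},
    {"grip":0,"linear":[0,0,1.3],"rot":[0,0,0]},
    {"grip":0,"linear":[0,0,1.3],"rot":[0,0,0]},
  ],
)

```text
clock: 14.38
position: [486.0, 106.7, 121.2]
ee_rot: [0.709, -0.705, -0.0, 0.0]
contact_force: [-0.4, 0.5, -0.9]
gripper_width: 13.1
grasp_force: 60.0
```

Free so far; follow the drop down.

Request:
arm_command(
  rows=[
    {"grip":0,"linear":[0,0,0.8],"rot":[0,0,0]},
    {"grip":0,"linear":[0,0,1.6],"rot":[0,0,0]},
    {"grip":0,"linear":[0,0,2.4],"rot":[0,0,0]},
    {"grip":0,"linear":[0,0,2.4],"rot":[0,0,0]},
  ],
)

```text
clock: 14.88
position: [486.0, 106.7, 118.7]
ee_rot: [0.709, -0.705, -0.0, 0.0]
contact_force: [-0.2, -0.1, -0.3]
gripper_width: 12.9
grasp_force: 60.0
```

Request:
arm_command(
  rows=[
    {"grip":0,"linear":[0,0,0.7],"rot":[0,0,0]},
    {"grip":0,"linear":[0,0,1.4],"rot":[0,0,0]},
    {"grip":0,"linear":[0,0,2],"rot":[0,0,0]},
    {"grip":0,"linear":[0,0,2],"rot":[0,0,0]},
  ],
)

```text
clock: 15.38
position: [486.0, 106.8, 116.7]
ee_rot: [0.709, -0.705, -0.0, 0.0]
contact_force: [-0.5, -0.3, -2.0]
gripper_width: 13.1
grasp_force: 60.0
```

Request:
arm_command(
  rows=[
    {"grip":0,"linear":[0,0,0.5],"rot":[0,0,0]},
    {"grip":0,"linear":[0,0,1],"rot":[0,0,0]},
    {"grip":0,"linear":[0,0,1.5],"rot":[0,0,0]},
    {"grip":0,"linear":[0,0,1.5],"rot":[0,0,0]},
  ],
)

```text
clock: 15.88
position: [486.0, 106.7, 115.2]
ee_rot: [0.709, -0.705, -0.0, 0.0]
contact_force: [0.8, -0.4, -1.6]
gripper_width: 12.9
grasp_force: 60.0
```

Request:
arm_command(
  rows=[
    {"grip":0,"linear":[0,0,0.4],"rot":[0,0,0]},
    {"grip":0,"linear":[0,0,0.8],"rot":[0,0,0]},
    {"grip":0,"linear":[0,0,0.8],"rot":[0,0,0]},
  ],
)

```text
clock: 16.25
position: [486.1, 106.8, 114.8]
ee_rot: [0.709, -0.705, 0.0, -0.0]
contact_force: [-0.5, -0.9, 1.4]
gripper_width: 12.8
grasp_force: 60.5
```

Request:
arm_command(
  rows=[
    {"grip":0,"linear":[0,0,0.2],"rot":[0,0,0.06]},
    {"grip":0,"linear":[0,0,0.2],"rot":[0,0,0.12]},
    {"grip":0,"linear":[0,0,0.2],"rot":[0,0,0.18]},
    {"grip":0,"linear":[0,0,0.2],"rot":[0,0,0.18]},
  ],
)

```text
clock: 16.75
position: [486.3, 106.7, 114.7]
ee_rot: [-0.643, 0.766, -0.0, 0.0]
contact_force: [0.4, -1.2, 3.3]
gripper_width: 12.8
grasp_force: 60.6
```

Request:
arm_command(
  rows=[
    {"grip":0,"linear":[0,0,0.1],"rot":[0,0,0.06]},
    {"grip":0,"linear":[0,0,0.1],"rot":[0,0,0.12]},
    {"grip":0,"linear":[0,0,0.1],"rot":[0,0,0.12]},
  ],
)

```text
clock: 17.12
position: [486.3, 106.8, 114.7]
ee_rot: [-0.596, 0.803, -0.0, 0.0]
contact_force: [-0.8, -0.8, 3.9]
gripper_width: 12.8
grasp_force: 60.7
```

Request:
arm_command(
  rows=[
    {"grip":0,"linear":[0,0,0.1],"rot":[0,0,0.06]},
    {"grip":0,"linear":[0,0,0.1],"rot":[0,0,0.12]},
    {"grip":0,"linear":[0,0,0.1],"rot":[0,0,0.12]},
  ],
)

```text
clock: 17.5
position: [486.3, 107.0, 114.0]
ee_rot: [-0.547, 0.837, 0.0, 0.0]
contact_force: [-0.6, 0.3, 0.6]
gripper_width: 12.9
grasp_force: 60.2
```

Request:
arm_command(
  rows=[
    {"grip":0,"linear":[0,0,0.2],"rot":[0,0,0.05]},
    {"grip":0,"linear":[0,0,0.4],"rot":[0,0,0.1]},
    {"grip":0,"linear":[0,0,0.4],"rot":[0,0,0.1]},
  ],
)

```text
clock: 17.88
position: [485.8, 106.7, 113.4]
ee_rot: [-0.505, 0.863, 0.0, -0.0]
contact_force: [0.5, 0.2, -1.7]
gripper_width: 12.7
grasp_force: 60.2
```

Request:
arm_command(
  rows=[
    {"grip":0,"linear":[0,0,0.5],"rot":[0,0,0.05]},
    {"grip":0,"linear":[0,0,1],"rot":[0,0,0.1]},
    {"grip":0,"linear":[0,0,1],"rot":[0,0,0.1]},
  ],
)

```text
clock: 18.25
position: [485.9, 106.7, 112.5]
ee_rot: [-0.461, 0.888, 0.0, -0.0]
contact_force: [0.5, -0.2, -0.5]
gripper_width: 13.1
grasp_force: 60.1
```

Request:
arm_command(
  rows=[
    {"grip":0,"linear":[0,0,0.4],"rot":[0,0,0.05]},
    {"grip":0,"linear":[0,0,0.8],"rot":[0,0,0.1]},
    {"grip":0,"linear":[0,0,0.8],"rot":[0,0,0.1]},
  ],
)

```text
clock: 18.62
position: [485.9, 106.7, 111.7]
ee_rot: [-0.416, 0.909, 0.0, -0.0]
contact_force: [1.0, -0.0, -1.5]
gripper_width: 13.4
grasp_force: 60.1
```

Request:
arm_command(
  rows=[
    {"grip":0,"linear":[0,0,0.5],"rot":[0,0,0.05]},
    {"grip":0,"linear":[0,0,0.9],"rot":[0,0,0.1]},
    {"grip":0,"linear":[0,0,0.9],"rot":[0,0,0.1]},
  ],
)

```text
clock: 19.0
position: [485.9, 106.7, 110.9]
ee_rot: [-0.37, 0.929, 0.0, -0.0]
contact_force: [0.0, 0.3, -1.7]
gripper_width: 13.1
grasp_force: 60.1
```

Request:
arm_command(
  rows=[
    {"grip":0,"linear":[0,0,0.4],"rot":[0,0,0.05]},
    {"grip":0,"linear":[0,0,0.7],"rot":[0,0,0.1]},
    {"grip":0,"linear":[0,0,0.7],"rot":[0,0,0.1]},
  ],
)

```text
clock: 19.38
position: [485.8, 106.6, 110.8]
ee_rot: [-0.323, 0.946, -0.0, -0.0]
contact_force: [-2.1, -1.4, 3.6]
gripper_width: 12.5
grasp_force: 60.7
```

```bash
python3 - <<'E'
from h import *
s=arm.read_state();print(s["position"].round(2),yawx(s),s["contact_force"].round(1),s["wrist_torque"].round(2),s["joints"].round(2))
E
```

```text
[485.81 106.59 110.75] -142.2927395188212 [-2.1 -1.4  3.6] [-0.07  0.68  0.07] [ 0.54  0.3  -0.46  0.   -0.81 -1.46]
```

Request:
arm_command(
  rows=[
    {"grip":0,"linear":[0,0,-0.6],"rot":[0,0,0]},
    {"grip":0.4,"linear":[0,0,-0.6],"rot":[0,0,0]},
    {"grip":0.8,"linear":[0,0,-0.6],"rot":[0,0,0]},
    {"grip":0.9,"linear":[0,0,-0.6],"rot":[0,0,0]},
    {"grip":0.9,"linear":[0,0,-0.6],"rot":[0,0,0]},
    {"grip":0.9,"linear":[0,0,-10],"rot":[0,0,0]},
    {"grip":0.9,"linear":[0,0,-40],"rot":[0,0,0]},
    {"grip":0.9,"linear":[0,0,-80],"rot":[0,0,0]},
    {"grip":0.9,"linear":[0,0,-100],"rot":[0,0,0]},
    {"grip":0.9,"linear":[0,0,-100],"rot":[0,0,0]},
  ],
)

```text
clock: 20.62
position: [487.0, 107.3, 212.5]
ee_rot: [-0.322, 0.947, 0.0, 0.002]
contact_force: [0.5, -0.7, -0.7]
gripper_width: 76.6
grasp_force: 0.0
```

```bash
python3 - <<'E'
from h import *
a=imaging.get_image("side")["frame"][200:320,190:350,::-1]
im=imaging.get_image("wrist")["frame"][:,:,::-1]
cv2.imwrite("pics/c6.png",cv2.hconcat([cv2.resize(a,(400,300),interpolation=2),cv2.resize(im,(400,300))]))
s=arm.read_state();print(s["position"].round(1),s["contact_force"].round(1),s["gripper_width"])
E
```

```text
[485.5 106.6 210. ] [0.2 0.7 0.1] 76.80718912410477
```

View pics/c6.png

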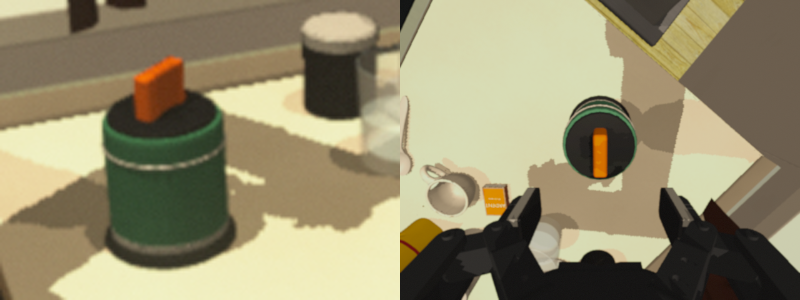

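The flange lies flat on the rim in both views (side view about (165,110)), the stopper sits centred and upright, and the hand is clear.

```bash
python3 -c "
from bench import job
print(job.job_done())"
```

```text
the job is handed in; nothing more can be done
None
```

The stopper is screwed home on the jar with its flange on the rim, released and clear of the hand, and the job is handed in at about 21 s of the 67 s limit; wrist readings stayed near 10 N or below and nothing else was touched, but no verdict came back.

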